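# Stroke the vent flaps of the curing box shut

### The job

Close the four vent flaps in the lid of the soap curing box by running your fingertips along the row, close over the lid, in one light stroke: start at the end where pushing along the row folds the flaps down over their vents, and shut them one after another without lifting away in between. All four must end up lying shut. Leave the soap bars, the jar and the brush where they are.

Things in the scene. Friction and masses are not known exactly. Their poses are not given: they have to be found in the camera images.
- curing_box: Wooden curing box, fixed, 200 (x) x 360 (y) x 100 mm high; origin under its centre. Its flat lid (100 mm up) has four vents in a row along its y axis at x = 0. Each has a wooden flap 60 mm wide (x), 50 mm long (y), 5 mm thick, hinged on the vent's -y edge; hinges at y = -118, -54, 10, 74 mm, at lid height. Shut flaps are flush with the lid.
- row_start (a point): Point on the lid's top surface on the row's centre line, 35 mm before the hinge of the first flap (bare lid, room to put the fingertips down): box position (0, -153, 100) mm. Box axes.
- row_end (a point): Point on the lid's top surface on the centre line at the far edge of the fourth vent, box position (0, 124, 100) mm; 56 mm of bare lid follows. Box axes. The row runs from row_start to row_end.
- flap1 (a joint): Hinge of flap 1, counted from row_start. 0 = shut, flush with the lid; 1.57 = upright; stop at 1.9 (leaning back to row_start). Starts between 1.25 and 1.8. Pushing its upper edge towards row_end closes it. Slight hinge friction (0.013 N m): it stays at any angle it is left at, no spring; a few newtons of fingertip push move it.
- flap2 (a joint): Hinge of flap 2, counted from row_start. 0 = shut, flush with the lid; 1.57 = upright; stop at 1.9 (leaning back to row_start). Starts between 1.25 and 1.8. Pushing its upper edge towards row_end closes it. Slight hinge friction (0.013 N m): it stays at any angle it is left at, no spring; a few newtons of fingertip push move it.
- flap3 (a joint): Hinge of flap 3, counted from row_start. 0 = shut, flush with the lid; 1.57 = upright; stop at 1.9 (leaning back to row_start). Starts between 1.25 and 1.8. Pushing its upper edge towards row_end closes it. Slight hinge friction (0.013 N m): it stays at any angle it is left at, no spring; a few newtons of fingertip push move it.
- flap4 (a joint): Hinge of flap 4, counted from row_start. 0 = shut, flush with the lid; 1.57 = upright; stop at 1.9 (leaning back to row_start). Starts between 1.25 and 1.8. Pushing its upper edge towards row_end closes it. Slight hinge friction (0.013 N m): it stays at any angle it is left at, no spring; a few newtons of fingertip push move it.
- flap1_edge (a point): Middle of the free edge of flap 1, 50 mm from its hinge.
- flap2_edge (a point): Middle of the free edge of flap 2, 50 mm from its hinge.
- flap3_edge (a point): Middle of the free edge of flap 3, 50 mm from its hinge.
- flap4_edge (a point): Middle of the free edge of flap 4, 50 mm from its hinge.
- soap_a: Loose bar of soap, 50 x 75 x 26 mm, 110 g, lying on the box lid beside the row, on the +x side; origin under its centre. Leave alone.
- soap_b: Loose bar of soap, 50 x 75 x 26 mm, 110 g, lying on the box lid beside the row, on the -x side; origin under its centre. Leave alone.
- oil_jar: Glass jar with metal cap, 68 mm across, 110 mm high, on the table; origin under its centre. Leave alone.
- brush: Wooden block brush, 150 x 45 x 38 mm, on the table; origin under its centre. Leave alone.

How it is judged:
By the outcome, as a careful person would: the job done as asked, in the order asked, and still so for the second after the job is handed in, with the robot touching nothing.
It also fails if it takes over 42 s, if anything falls off the work surface, if the arm or the gripper's body presses on something with over 40 N, if the wrist force passes 120 N, or if a joint passes its speed limit or range.

### The arm

A 6-joint arm with a two-finger parallel gripper is mounted at the origin on the work surface. World frame = base frame: x ahead of the robot, y to its left, z up, the work surface at z = 0. Lengths are in m, angles in rad, forces in N, time in s.
With the tool pointing down it reaches from about 0.225 to 0.875 m from the base axis. Payload 3.4 kg.
Tool frame: the origin (TCP) lies between the finger pads, 19 mm behind the fingertips; this is the grasp point; z points along the fingers, y is the line along which they close (so a half turn about z gives the same grasp; the last joint's range is limited). The gripper opens to 85 mm and grips with 20 to 120 N. Pads are 22 mm wide; open, the fingers measure 114 mm over their backs; the gripper's body (76 mm by 85 mm) begins 54 mm behind the grasp point. The pads swing forward as they close: fully open they stand 13 mm farther back than shut.
Start: joints at [-0.121, 0.276, 1.505, -0, 1.361, -0.121], TCP at [0.575, -0, 0.25] pointing down, gripper open.
Joint ranges: [-2.89, 2.89], [-0.75, 2.08], [0.22, 2.7], [-1.18, 4.32], [0.11, 2.71], [-2.7, 2.7]. Speed limits (rad/s): [2.57, 2.57, 3.14, 3.14, 3.14, 3.14].

### API

Orientations are given as a unit quaternion [w, x, y, z].
In Python, from rig import manip gives the robot as it stands.
- The arm moves only by the shell command python3 -m pendant 'ROWS' [FORCE]. ROWS is JSON, a list of rows, each an object of numbers: "jaw": the opening, from -1 (shut) to 1 (fully open); "tx", "ty", "tz": the shift along the world's x, y, z in cm; "ax", "ay", "az": the turn, a rotation vector about the world's x, y, z in degrees. In form: [{"jaw": .., "tx": .., "ty": .., "tz": .., "ax": .., "ay": .., "az": ..}, ...]. A call has 1 to 10 rows; each row is the pose to reach, as a shift and turn from the pose commanded when the call began; what a row does not reach only later rows make up. A row lasts 1/8 s, in which the tool goes at most 62.5 mm and 10.7 degrees, less where a joint would pass 70% of its speed; a pose out of reach is approached as far as the arm can. A call with a gripper value outside its range is refused whole. The fingers move at their own pace and stop on an object; FORCE is the grip in N (left out, the last holds). Time passes only in rows, so rows that repeat a pose let the fingers close. It gives the time, the measured TCP pose, the force, the opening and the grip force at its end, in the units of the state.
- manip.get_state(): the state, without advancing time (a new reading comes with each control period).
- manip.get_image(name): name is "scene" or "side" or "wrist"; returns a dict with "pixels" (420x560x3 uint8, blue, green, red), "depth" (420x560 float32, m along the optical axis (not along the pixel's ray), 0 where there is no reading), "fx", "fy", "cx", "cy" (pixels), "D" ([k1, k2, p1, p2, k3] as OpenCV has them; the pictures are not rectified), "pose" (4x4, takes a point from camera to world coordinates). Camera axes: x right, y down, z forward; pixel columns grow to the right and rows downward; lengths in m; the calibration is good to about 2 mm. A picture is of the moment at which its call begins.
- manip.sign_off(): hands the job in; it is judged then, once.
The state is a dict: "clock": time; "qpos": joint angles; "qd": joint speeds; "effort": joint torques, N m; "position": TCP position; "ee_rot": TCP orientation; "contact_force": force on the tool from outside, world axes, zero at the start; "moment": the same for the moment, N m; "width": finger opening in m; "gripper_force": force on a finger pad.
Only numpy, scipy, OpenCV 4.12 (cv2) and the standard library are available. Lean on these libraries where they do the work, as an engineer would, in place of code of your own. Each camera call takes 0.05 s, during which the arm holds its last target. There are 200 camera calls.

## Working session

There is one attempt and no reset: what is moved stays moved. The work goes in short steps, Python scripts to look and compute and a shell command to move; the robot and the scene stay as the last step left them, time stands still between calls to the robot, and variables do not carry over. Pictures are saved under pics/ and viewed, at most 10 in all, crops included, and the job is handed in when it is done.

```bash
mkdir -p pics; python3 - <<'E'
from rig import manip
import cv2,numpy as np
s=manip.get_state();print(s)
ims=[]
for n in("scene","side"):
    d=manip.get_image(n);np.savez(f"{n}.npz",**{k:np.array(v) for k,v in d.items()});cv2.imwrite(f"pics/{n}.png",d["pixels"]);print(n,d["pose"][:3].round(3).tolist(),d["fx"])
E
```

```text
{'clock': 0.0, 'qpos': array([-1.20979802e-01,  2.76598256e-01,  1.50613067e+00,  6.53688808e-08,
        1.36074158e+00, -1.21002086e-01]), 'qd': array([ 7.46842660e-05,  9.45703616e-04, -4.34164283e-04, -3.60938675e-04,
       -9.55511985e-04, -6.81904304e-04]), 'effort': array([ 6.20495921e-04, -4.16768074e+01, -2.45808578e+01, -1.52056768e-04,
        1.11346930e-02,  1.69860516e-05]), 'position': array([5.74492657e-01, 6.79262664e-05, 2.49138831e-01]), 'ee_rot': array([-7.39218709e-04,  7.07098596e-01,  7.07114343e-01, -5.78908886e-04]), 'contact_force': array([ 0.51581114, -0.48402865,  0.53057992]), 'moment': array([ 0.05685796, -0.02256995, -0.00192973]), 'gripper_force': 0.0, 'width': 0.08538557122882848}
scene [[0.189, 0.639, -0.745, 1.569], [0.982, -0.112, 0.154, -0.214], [0.015, -0.761, -0.649, 0.955]] 443.00308877709165
side [[0.917, -0.244, 0.315, 0.26], [-0.398, -0.565, 0.722, -0.796], [0.001, -0.788, -0.616, 0.778]] 475.65748326611197
```

View pics/scene.png

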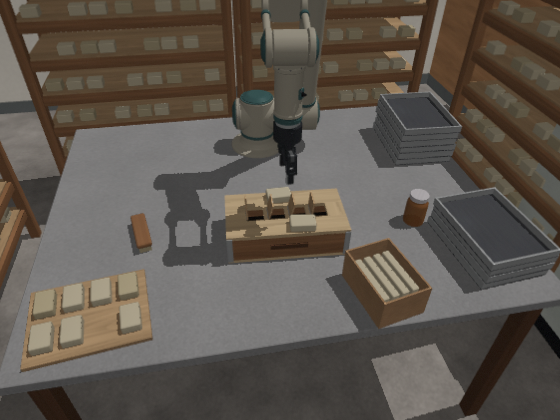

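View pics/side.png

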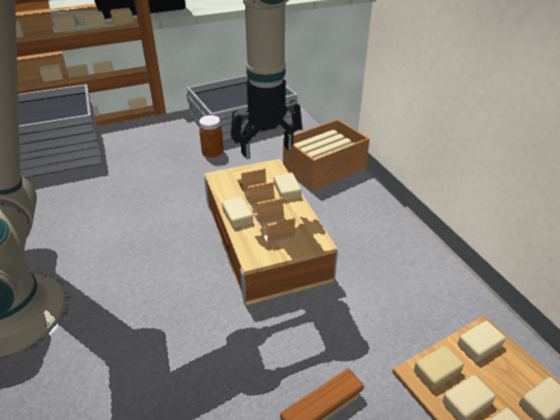

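The scene shows the box at about (285,222) with the flaps standing along its length at about (265–320,205). In the side view the lid corners are near (207,173), (280,162), (333,250) and (245,275). Next I'll fit the lid with depth and zoom in.

```bash
cat > h.py <<'E'
import cv2,numpy as np
def cloud(d):
    h,w=d["depth"].shape
    K=np.array([[d["fx"],0,d["cx"]],[0,d["fy"],d["cy"]],[0,0,1]],float)
    u,v=np.meshgrid(np.arange(w),np.arange(h))
    p=cv2.undistortPoints(np.stack([u,v],-1).reshape(-1,1,2).astype(float),K,np.array(d["D"],float)).reshape(h,w,2)
    z=d["depth"][...,None]
    c=np.concatenate([p*z,z],-1)
    P=c@d["pose"][:3,:3].T+d["pose"][:3,3]
    P[d["depth"]==0]=np.nan
    return P
E
python3 - <<'E'
import cv2,numpy as np
from h import *
for n,(x,y,w,h) in(("scene",(210,170,150,100)),("side",(195,150,150,155))):
    d=np.load(n+".npz");P=cloud(d)
    m=(abs(P[...,2]-.1)<.006)
    c=np.zeros_like(m);c[y:y+h,x:x+w]=1;m&=c
    print(n,cv2.minAreaRect((P[m][:,:2]*1000).astype(np.float32)),np.median(P[m],0))
    k,l,st,ce=cv2.connectedComponentsWithStats(m.astype(np.uint8))
    i=1+st[1:,4].argmax();r=cv2.minAreaRect((P[l==i][:,:2]*1000).astype(np.float32));print(r,cv2.boxPoints(r).round().tolist())
    s=5 if n=="scene" else 3.8
    cv2.imwrite(f"pics/{n}c.png",cv2.resize(d["pixels"][y:y+h,x:x+w],None,fx=s,fy=s,interpolation=cv2.INTER_CUBIC))
    for a,b in((.108,.135),(.135,.16)):
        q=P[(P[...,2]>a)&(P[...,2]<b)&c.astype(bool)]
        np.save(f"q{n}{int(a*1000)}.npy",q)
E
```

```text
scene ((639.6580810546875, -0.39544677734375), (366.09857177734375, 360.4696350097656), 85.90035247802734) [ 0.59061621 -0.02180935  0.09826987]
((565.128173828125, 1.8961334228515625), (360.503173828125, 211.05714416503906), 85.75324249267578) [[447.0, -170.0], [657.0, -186.0], [684.0, 174.0], [473.0, 189.0]]
side ((655.173095703125, 9.417800903320312), (397.3951721191406, 386.56109619140625), 85.79805755615234) [ 0.54472688 -0.07709412  0.09989419]
((562.9344482421875, 0.5766448974609375), (366.28076171875, 204.07725524902344), 85.76251220703125) [[448.0, -175.0], [651.0, -190.0], [678.0, 176.0], [475.0, 191.0]]
```

View pics/scenec.png

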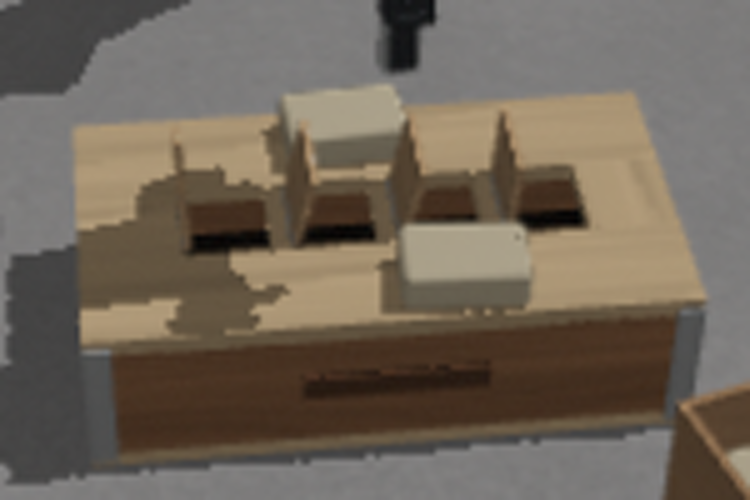

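View pics/sidec.png

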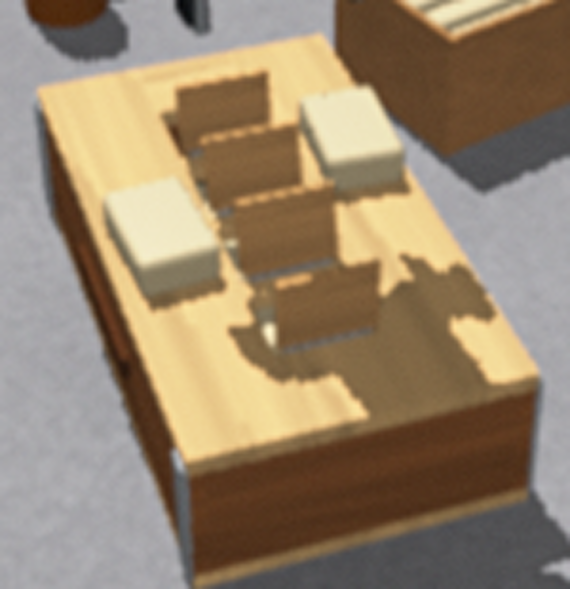

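The vents are dark on the +y-world side of each flap, so the row starts at the world −y end (scene left, near the flap at crop (180,160)). One soap sits on the robot side of flap 2 and the other on the far side of flap 3.

```bash
python3 - <<'E'
import numpy as np
from h import *
a=np.deg2rad(-4.23);R=np.array([[np.cos(a),-np.sin(a)],[np.sin(a),np.cos(a)]]);c=np.array([.564,.001])
for n in("scene","side"):
    P=cloud(np.load(n+".npz"));b=(P[...,:2]-c)@R*1000;z=P[...,2]*1000-100
    lid=(abs(b[...,0])<130)&(abs(b[...,1])<200)&(abs(z)<6)
    for ax in(0,1): print(n,"lid ax",ax,np.nanpercentile(b[lid][:,ax],[.3,99.7]).round(1), np.nanmedian(z[lid]).round(1))
    for s in(1,-1):
        m=(s*b[...,0]>36)&(s*b[...,0]<100)&(abs(b[...,1])<150)&(abs(z-24)<6)
        print("soap",s,np.percentile(b[m],[2,98],axis=0).round().tolist())
    for i,h in enumerate((-118,-54,10,74)):
        m=(abs(b[...,0])<33)&(b[...,1]>h-25)&(b[...,1]<h+28)&(z>8)&(z<60)
        y=b[m][:,1]-h;k=np.polyfit(z[m],y,1)
        print("flap",i+1,m.sum(),"x",np.percentile(b[m][:,0],[3,97]).round(),"zmax",z[m].max().round(),"y@0,y@48",np.polyval(k,[0,48]).round(1))
def w(x,y): return (c+R@np.array([x,y])/1000).round(4)
print(w(0,-153),w(0,124),w(0,135))
E
```

```text
scene lid ax 0 [-101.   103.8] -1.7
scene lid ax 1 [-177.9  180.1] -1.7
soap 1 [[50.0, 7.0], [98.0, 78.0]]
soap -1 [[-88.0, -48.0], [-39.0, 22.0]]
flap 1 41 x [-27.  32.] zmax 52.0 y@0,y@48 [4.5 1.1]
flap 2 91 x [-25.  32.] zmax 50.0 y@0,y@48 [ 1.3 13.7]
flap 3 98 x [-25.  31.] zmax 49.0 y@0,y@48 [ 1.1 13.8]
flap 4 96 x [-29.  32.] zmax 50.0 y@0,y@48 [0.8 6.5]
side lid ax 0 [-100.5   99.7] -0.1
side lid ax 1 [-181.7  179.2] -0.1
soap 1 [[46.0, 3.0], [93.0, 75.0]]
soap -1 [[-92.0, -51.0], [-44.0, 19.0]]
flap 1 452 x [-29.  28.] zmax 51.0 y@0,y@48 [-0.  -1.7]
flap 2 485 x [-29.  28.] zmax 50.0 y@0,y@48 [-0.3 11. ]
flap 3 453 x [-29.  28.] zmax 50.0 y@0,y@48 [-0.  11.4]
flap 4 379 x [-30.  27.] zmax 52.0 y@0,y@48 [-0.  4.]
[ 0.5527 -0.1516] [0.5731 0.1247] [0.574  0.1356]
```

```bash
python3 -m pendant '[{"jaw":-1,"tx":-0.6,"ty":-4,"tz":0,"az":-4.2},{"jaw":-1,"tx":-1.2,"ty":-8,"tz":0,"az":-4.2},{"jaw":-1,"tx":-1.8,"ty":-12,"tz":-1,"az":-4.2},{"jaw":-1,"tx":-2.2,"ty":-15.2,"tz":-4,"az":-4.2},{"jaw":-1,"tx":-2.2,"ty":-15.2,"tz":-7.5,"az":-4.2},{"jaw":-1,"tx":-2.2,"ty":-15.2,"tz":-10,"az":-4.2},{"jaw":-1,"tx":-2.2,"ty":-15.2,"tz":-11.5,"az":-4.2},{"jaw":-1,"tx":-2.2,"ty":-15.2,"tz":-11.5,"az":-4.2},{"jaw":-1,"tx":-2.2,"ty":-15.2,"tz":-11.5,"az":-4.2}]' 20
python3 - <<'E'
from rig import manip
import cv2,numpy as np
d=manip.get_image("side");cv2.imwrite("pics/b.png",cv2.resize(d["pixels"][120:305,180:350],None,fx=3.2,fy=3.2,interpolation=2))
E
```

```text
invalid input at $[0]: expected keys jaw, tx, ty, tz, ax, ay, az
```

View pics/b.png

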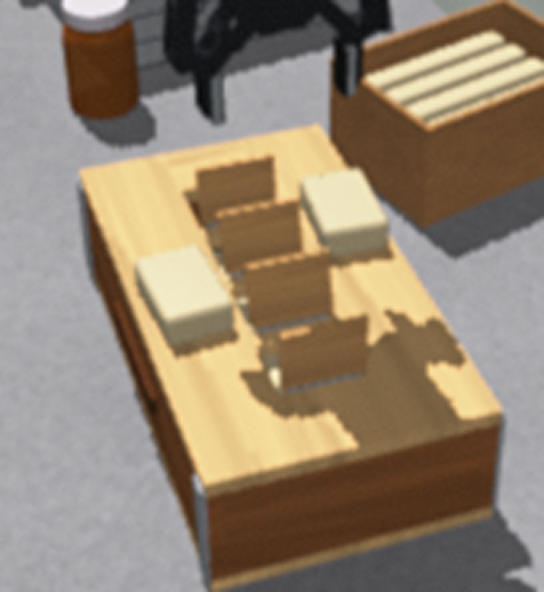

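The move was refused because every row needs all seven keys. The picture shows the scene unchanged, with the gripper still open above the box at about (280,40).

```bash
python3 -m pendant '[{"jaw":-1,"tx":-0.6,"ty":-4,"tz":0,"ax":0,"ay":0,"az":-4.2},{"jaw":-1,"tx":-1.2,"ty":-8,"tz":0,"ax":0,"ay":0,"az":-4.2},{"jaw":-1,"tx":-1.8,"ty":-12,"tz":-1,"ax":0,"ay":0,"az":-4.2},{"jaw":-1,"tx":-2.2,"ty":-15.2,"tz":-4,"ax":0,"ay":0,"az":-4.2},{"jaw":-1,"tx":-2.2,"ty":-15.2,"tz":-7.5,"ax":0,"ay":0,"az":-4.2},{"jaw":-1,"tx":-2.2,"ty":-15.2,"tz":-10,"ax":0,"ay":0,"az":-4.2},{"jaw":-1,"tx":-2.2,"ty":-15.2,"tz":-11.5,"ax":0,"ay":0,"az":-4.2},{"jaw":-1,"tx":-2.2,"ty":-15.2,"tz":-11.5,"ax":0,"ay":0,"az":-4.2},{"jaw":-1,"tx":-2.2,"ty":-15.2,"tz":-11.5,"ax":0,"ay":0,"az":-4.2}]' 20
python3 - <<'E'
from rig import manip
import cv2,numpy as np
d=manip.get_image("side");cv2.imwrite("pics/c.png",cv2.resize(d["pixels"][120:305,180:350],None,fx=3.2,fy=3.2,interpolation=2))
E
```

```text
clock: 1.27
position: [0.5538, -0.1521, 0.136]
ee_rot: [0.001, 0.732, 0.681, 0.0]
contact_force: [-0.3, 0.5, 0.3]
width: 0.0003
gripper_force: 0.0
```

View pics/c.png

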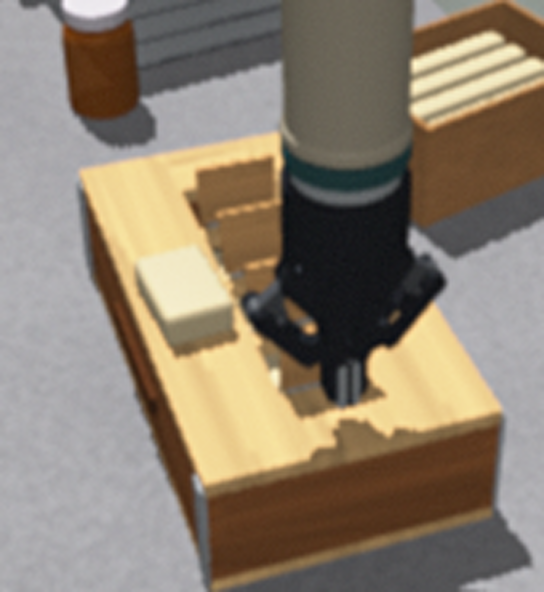

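The closed fingertips are at about (345,390), just before flap 1, and everything else is undisturbed. Next I touch down.

```bash
python3 -m pendant '[{"jaw":-1,"tx":-0.1,"ty":0,"tz":-1,"ax":0,"ay":0,"az":0},{"jaw":-1,"tx":-0.1,"ty":0,"tz":-1.4,"ax":0,"ay":0,"az":0},{"jaw":-1,"tx":-0.1,"ty":0,"tz":-1.5,"ax":0,"ay":0,"az":0},{"jaw":-1,"tx":-0.1,"ty":0,"tz":-1.6,"ax":0,"ay":0,"az":0},{"jaw":-1,"tx":-0.1,"ty":0,"tz":-1.6,"ax":0,"ay":0,"az":0}]'
```

```text
clock: 1.95
position: [0.5521, -0.1521, 0.1191]
ee_rot: [0.0, 0.733, 0.681, 0.0]
contact_force: [-0.4, 0.2, -0.3]
width: -0.0001
gripper_force: 0.0
```

```bash
python3 -m pendant '[{"jaw":-1,"tx":0,"ty":0,"tz":-0.1,"ax":0,"ay":0,"az":0},{"jaw":-1,"tx":0,"ty":0,"tz":-0.1,"ax":0,"ay":0,"az":0}]'
```

```text
clock: 2.2
position: [0.5522, -0.1521, 0.1188]
ee_rot: [0.0, 0.733, 0.681, 0.0]
contact_force: [-0.7, 0.1, 3.4]
width: -0.0001
gripper_force: 2.4
```

```bash
python3 -m pendant '[{"jaw":-1,"tx":0.09,"ty":1.2,"tz":0.4,"ax":0,"ay":0,"az":0},{"jaw":-1,"tx":0.15,"ty":2.1,"tz":0.6,"ax":0,"ay":0,"az":0},{"jaw":-1,"tx":0.2,"ty":2.8,"tz":0.6,"ax":0,"ay":0,"az":0},{"jaw":-1,"tx":0.25,"ty":3.6,"tz":0.5,"ax":0,"ay":0,"az":0},{"jaw":-1,"tx":0.31,"ty":4.4,"tz":0.4,"ax":0,"ay":0,"az":0},{"jaw":-1,"tx":0.37,"ty":5.2,"tz":0.3,"ax":0,"ay":0,"az":0},{"jaw":-1,"tx":0.43,"ty":6,"tz":0.2,"ax":0,"ay":0,"az":0},{"jaw":-1,"tx":0.48,"ty":6.7,"tz":0.1,"ax":0,"ay":0,"az":0},{"jaw":-1,"tx":0.53,"ty":7.4,"tz":0.05,"ax":0,"ay":0,"az":0},{"jaw":-1,"tx":0.58,"ty":8,"tz":0,"ax":0,"ay":0,"az":0}]'
python3 - <<'E'
from rig import manip
import cv2,numpy as np
d=manip.get_image("side");cv2.imwrite("pics/d.png",cv2.resize(d["pixels"][120:305,180:350],None,fx=3.2,fy=3.2,interpolation=2))
E
```

```text
clock: 3.45
position: [0.5583, -0.0724, 0.1186]
ee_rot: [0.001, 0.732, 0.681, -0.0]
contact_force: [-0.2, -3.0, 4.2]
width: 0.0002
gripper_force: 2.6
```

View pics/d.png

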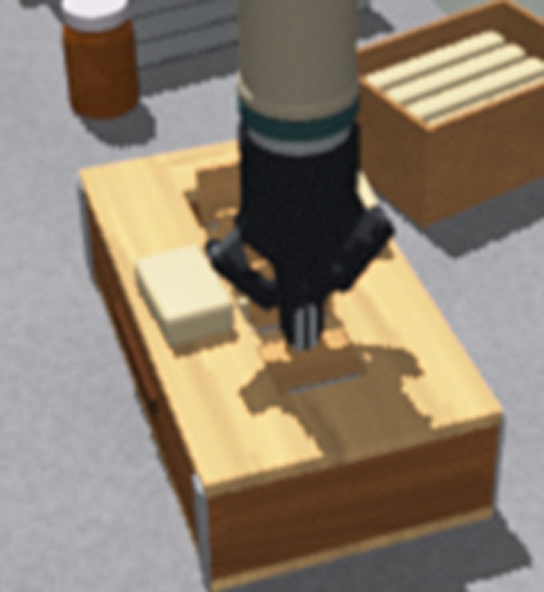

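Flap 1 lies flat at about (320,370), with about 4 N of contact force. I'll carry straight on to flaps 2 and 3.

```bash
python3 -m pendant '[{"jaw":-1,"tx":0.02,"ty":0.3,"tz":0.35,"ax":0,"ay":0,"az":0},{"jaw":-1,"tx":0.06,"ty":0.8,"tz":0.6,"ax":0,"ay":0,"az":0},{"jaw":-1,"tx":0.11,"ty":1.5,"tz":0.6,"ax":0,"ay":0,"az":0},{"jaw":-1,"tx":0.17,"ty":2.3,"tz":0.5,"ax":0,"ay":0,"az":0},{"jaw":-1,"tx":0.22,"ty":3.1,"tz":0.4,"ax":0,"ay":0,"az":0},{"jaw":-1,"tx":0.27,"ty":3.8,"tz":0.3,"ax":0,"ay":0,"az":0},{"jaw":-1,"tx":0.32,"ty":4.5,"tz":0.2,"ax":0,"ay":0,"az":0},{"jaw":-1,"tx":0.37,"ty":5.2,"tz":0.1,"ax":0,"ay":0,"az":0},{"jaw":-1,"tx":0.42,"ty":5.8,"tz":0.05,"ax":0,"ay":0,"az":0},{"jaw":-1,"tx":0.46,"ty":6.4,"tz":0,"ax":0,"ay":0,"az":0}]'
```

```text
clock: 4.75
position: [0.5629, -0.0084, 0.1185]
ee_rot: [0.001, 0.732, 0.681, -0.0]
contact_force: [0.1, -4.6, 4.3]
width: -0.0
gripper_force: 3.3
```

```bash
python3 -m pendant '[{"jaw":-1,"tx":0.02,"ty":0.3,"tz":0.35,"ax":0,"ay":0,"az":0},{"jaw":-1,"tx":0.06,"ty":0.8,"tz":0.6,"ax":0,"ay":0,"az":0},{"jaw":-1,"tx":0.11,"ty":1.5,"tz":0.6,"ax":0,"ay":0,"az":0},{"jaw":-1,"tx":0.17,"ty":2.3,"tz":0.5,"ax":0,"ay":0,"az":0},{"jaw":-1,"tx":0.22,"ty":3.1,"tz":0.4,"ax":0,"ay":0,"az":0},{"jaw":-1,"tx":0.27,"ty":3.8,"tz":0.3,"ax":0,"ay":0,"az":0},{"jaw":-1,"tx":0.32,"ty":4.5,"tz":0.2,"ax":0,"ay":0,"az":0},{"jaw":-1,"tx":0.37,"ty":5.2,"tz":0.1,"ax":0,"ay":0,"az":0},{"jaw":-1,"tx":0.42,"ty":5.8,"tz":0.05,"ax":0,"ay":0,"az":0},{"jaw":-1,"tx":0.46,"ty":6.4,"tz":0,"ax":0,"ay":0,"az":0}]'
```

```text
clock: 6.0
position: [0.5675, 0.0555, 0.1186]
ee_rot: [0.001, 0.732, 0.681, -0.0]
contact_force: [-0.2, -6.3, 5.8]
width: -0.0001
gripper_force: 3.3
```

```bash
python3 -m pendant '[{"jaw":-1,"tx":0.02,"ty":0.3,"tz":0.35,"ax":0,"ay":0,"az":0},{"jaw":-1,"tx":0.06,"ty":0.8,"tz":0.6,"ax":0,"ay":0,"az":0},{"jaw":-1,"tx":0.11,"ty":1.5,"tz":0.6,"ax":0,"ay":0,"az":0},{"jaw":-1,"tx":0.17,"ty":2.3,"tz":0.5,"ax":0,"ay":0,"az":0},{"jaw":-1,"tx":0.22,"ty":3.1,"tz":0.4,"ax":0,"ay":0,"az":0},{"jaw":-1,"tx":0.27,"ty":3.8,"tz":0.3,"ax":0,"ay":0,"az":0},{"jaw":-1,"tx":0.32,"ty":4.5,"tz":0.2,"ax":0,"ay":0,"az":0},{"jaw":-1,"tx":0.37,"ty":5.2,"tz":0.1,"ax":0,"ay":0,"az":0},{"jaw":-1,"tx":0.42,"ty":5.8,"tz":0.05,"ax":0,"ay":0,"az":0},{"jaw":-1,"tx":0.46,"ty":6.4,"tz":0,"ax":0,"ay":0,"az":0}]'; python3 -m pendant '[{"jaw":-1,"tx":0.07,"ty":1,"tz":0,"ax":0,"ay":0,"az":0},{"jaw":-1,"tx":0.1,"ty":1.4,"tz":0,"ax":0,"ay":0,"az":0}]'
python3 - <<'E'
from rig import manip
import cv2,numpy as np
from h import *
a=np.deg2rad(-4.23);R=np.array([[np.cos(a),-np.sin(a)],[np.sin(a),np.cos(a)]]);c=np.array([.564,.001])
for n in("side","scene"):
    d=manip.get_image(n);P=cloud(d);b=(P[...,:2]-c)@R*1000;z=P[...,2]*1000-100
    for h in(-118,-54,10,74):
        m=(abs(b[...,0])<27)&(b[...,1]>h+30)&(b[...,1]<h+48);print(n,h,m.sum(),np.percentile(z[m],[5,50,95]).round(1))
    if n=="side": cv2.imwrite("pics/e.png",cv2.resize(d["pixels"][120:305,180:350],None,fx=3.2,fy=3.2,interpolation=2))
E
```

```text
clock: 7.25
position: [0.572, 0.1195, 0.1185]
ee_rot: [0.001, 0.732, 0.681, -0.0]
contact_force: [-0.6, -4.9, 7.3]
width: 0.0002
gripper_force: 3.8
clock: 7.5
position: [0.5732, 0.1338, 0.1188]
ee_rot: [0.001, 0.732, 0.681, 0.0]
contact_force: [-1.2, -4.5, 6.7]
width: -0.0001
gripper_force: 2.9
side -118 134 [-2.  -0.1  2.2]
side -54 117 [-2.4  0.1  1.9]
side 10 99 [-2.3 -0.1  1.5]
side 74 1070 [-2.000e-01  1.677e+02  3.989e+02]
scene -118 117 [-8.568e+02 -3.700e+00  6.000e-01]
scene -54 114 [-8.56e+02 -3.80e+00  5.00e-01]
scene 10 105 [-857.    -4.     0.9]
scene 74 503 [-850.8  207.2  400.8]
```

View pics/e.png

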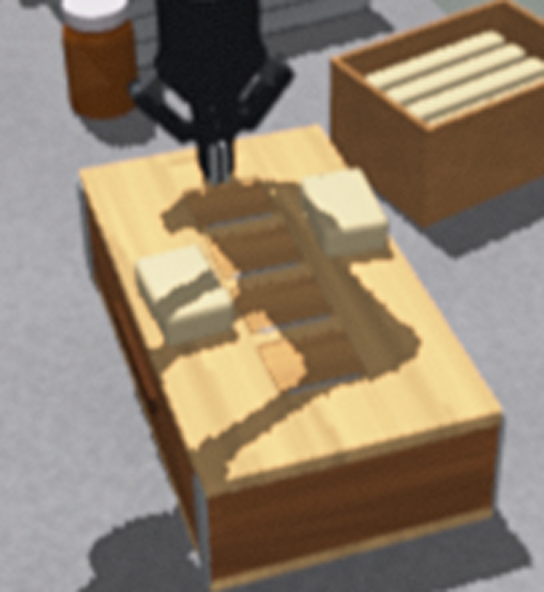

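All four flaps lie flat in the lid at about (325,360), (290,300), (265,250) and (235,205). The soaps and jar have not moved. I'll lift straight off the bare lid and check flap 4.

```bash
python3 -m pendant '[{"jaw":-1,"tx":0,"ty":0.3,"tz":1,"ax":0,"ay":0,"az":0},{"jaw":-1,"tx":0,"ty":0.3,"tz":4,"ax":0,"ay":0,"az":0},{"jaw":-1,"tx":0,"ty":0.3,"tz":8,"ax":0,"ay":0,"az":0},{"jaw":-1,"tx":0,"ty":0.3,"tz":12,"ax":0,"ay":0,"az":0},{"jaw":-1,"tx":0,"ty":0.3,"tz":13,"ax":0,"ay":0,"az":0},{"jaw":-1,"tx":0,"ty":0.3,"tz":13,"ax":0,"ay":0,"az":0}]'
python3 - <<'E'
from rig import manip
import cv2,numpy as np
from h import *
a=np.deg2rad(-4.23);R=np.array([[np.cos(a),-np.sin(a)],[np.sin(a),np.cos(a)]]);c=np.array([.564,.001])
d=manip.get_image("side");P=cloud(d);b=(P[...,:2]-c)@R*1000;z=P[...,2]*1000-100
for h in(-118,-54,10,74):
    m=(abs(b[...,0])<27)&(b[...,1]>h+30)&(b[...,1]<h+48)&(z<60);print(h,m.sum(),np.percentile(z[m],[5,50,95]).round(1))
E
```

```text
clock: 8.35
position: [0.5725, 0.1375, 0.2482]
ee_rot: [-0.0, 0.732, 0.681, 0.0]
contact_force: [0.2, -0.7, -0.2]
width: -0.0001
gripper_force: 0.0
-118 137 [-2.2 -0.2  1.5]
-54 114 [-2.1 -0.1  1.6]
10 102 [-1.9 -0.1  2.5]
74 84 [-2.7 -0.2  1.9]
```

```bash
python3 -c "
from rig import manip
print(manip.sign_off())"
```

```text
the job is handed in; nothing more can be done
None
```

All four flaps were shut in order in one light stroke with about 7 N or less at each reading, they measure flush with the lid, the soaps and jar look unmoved (the arm never went near the brush), and the job is handed in at about 8.4 s.

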